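Find the sound transformer by weight and load it in the coil tester

ROBOT

A 6-joint arm with a two-finger parallel gripper is mounted at the origin on the work surface. World frame = base frame: x ahead of the robot, y to its left, z up, the work surface at z = 0. Lengths are in mm, angles in rad, forces in N, time in s.
With the tool pointing down it reaches from about 375 to 825 mm from the base axis. Payload 5.5 kg.
Tool frame: the origin (TCP) lies between the finger pads; the fingertips stand 25 mm ahead of it and the grasp point (between the pads) lies 6 mm ahead of it (bot.tip_reach is the distance from the TCP to the fingertips, in mm); z points along the fingers, y is the direction in which the jaws open and shut (so a half turn about z gives the same grasp; the last joint's range is limited). The gripper opens to 85 mm and grips with 20 to 120 N. Pads are 22 mm wide; open, the fingers measure 114 mm over their backs; the gripper's body (76 mm by 85 mm) begins 54 mm behind the grasp point. The pads swing forward as they close: fully open they stand 13 mm farther back than shut.
Start: joints at [-1.23, 0.314, -0.047, 1.21, 0, 1.571], TCP at [200.541, -565.489, 256.299] pointing down, gripper open.
Joint ranges: [-2.67, 2.67], [-0.69, 1.73], [-1.03, 1.25], [-2.08, 2.16], [-1.42, 1.45], [-3.14, 3.14]. Speed limits (rad/s): [2.39, 2.39, 3.01, 3.14, 3.14, 3.14].

INTERFACE

Orientations are given as a rotation vector (axis times angle).
In Python, from cell import bot gives the robot as it stands. Calls block until the motion is done:
- bot.move_to(position, orientation): joint-space move of the TCP to a pose.
- bot.move_l(position, rotation=None, max_speed=150, f_stop=None): straight line of the TCP; rotation=None keeps the orientation; max_speed is the mean speed in mm/s. With f_stop (N) it stops when the force on the tool has changed by that much, and returns True; else False.
- bot.set_joints(angles): joint-space move.
- bot.grip(opening, force=None): opening from 0.0 (shut) to 1.0 (fully open); force is the grip in N (None keeps the last); returns when the fingers have stopped.
- bot.pause(seconds).
- bot.inverse_kinematics(position, orientation): joint angles nearest the present ones, or None.
- bot.observe(): the state.
- bot.snapshot(name): name is "scene" or "top" or "wrist"; returns the picture (384x512x3 uint8, red, green, blue); there is no depth.
- bot.camera_info(name): a dict with "fx", "fy", "cx", "cy" (pixels), "position" and "rotation" of the camera in the world. Camera axes: x right, y up, looking along -z (the intrinsics and any distortion apply to the point x, -y, -z); pixel columns grow to the right and rows downward; lengths in mm; the calibration is good to about 2 mm. A picture is of the moment at which its call begins: read the wrist's pose just before it. camera_info takes no time and is no camera call; for the wrist camera it gives the pose at the moment of the call.
A pose or a line that the arm cannot do raises bot.MotionError and nothing moves.
- bot.hand_in(): hands the job in, once; it reports no verdict.
The state is a dict: "t": time; "qpos": joint angles; "dq": joint speeds; "effort": joint torques, N m; "ee_pos": TCP position; "orientation": TCP orientation; "contact_force": force on the tool from outside, world axes, zero at the start; "ft_torque": the same for the moment, N m; "opening": opening from 0.0 (shut) to 1.0 (fully open).
Only numpy, scipy, OpenCV 4.12 (cv2) and the standard library are available. Lean on these libraries where they do the work, as an engineer would, in place of code of your own. Each camera call takes 0.05 s, during which the arm holds its last target.

TASK

Only one of the three blue transformer cans on the bench still has its heavy core: find it by feeling their weights. Stand it in the tester's open channel, push it gently in under the hood until you feel it come fully home against the hidden stop, and then press the green test button. Leave the two light cans standing upright on the bench and do not disturb the meter, the screwdriver or the spool.

Things in the scene. Friction and masses are not known exactly. Their poses are not given: they have to be found in the camera images.
- can_a_centre (a point): centre (24 mm above the foot, z along the axis) of one of three look-alike blue closed cans, upright cylinders 50 mm in diameter, 48 mm tall, steel lid. One of the three, any of them, has its core and weighs about 0.43 kg; the other two are gutted, about 0.15 kg. Only weight tells them apart; the core sits a little loose inside
- can_b_centre (a point): centre (24 mm above the foot, z along the axis) of one of three look-alike blue closed cans, upright cylinders 50 mm in diameter, 48 mm tall, steel lid. One of the three, any of them, has its core and weighs about 0.43 kg; the other two are gutted, about 0.15 kg. Only weight tells them apart; the core sits a little loose inside
- can_c_centre (a point): centre (24 mm above the foot, z along the axis) of one of three look-alike blue closed cans, upright cylinders 50 mm in diameter, 48 mm tall, steel lid. One of the three, any of them, has its core and weighs about 0.43 kg; the other two are gutted, about 0.15 kg. Only weight tells them apart; the core sits a little loose inside
- tester: grey coil tester fixed to the bench, turned differently each time; base plate 110 mm wide, from x = -55 to 225 mm. Origin: on the bench under the middle of the place where a can is set down; its x axis runs along the channel from the open end into the hood, z up
- tester_channel (a point): middle of the set-down place on the channel's floor, 8 mm above the bench, at the tester's x = 0. Two low guide rails, 56 mm apart inside, 6 mm thick, tops 14 mm above the bench, run from x = -52 to 50 mm, where the hood begins; open above and at the near end
- tester_mouth (a point): middle of the hood's mouth on the channel floor, at the tester's x = 50 mm. Inside, 56 mm wide, roof underside 60 mm above the bench; outside, 96 mm wide, top 66 mm, reaching to x = 220 mm. The hidden contact first meets a can's front at x between 64 and 92 mm, differently each time, so the can's back stays near the mouth and can be pushed from behind
- contact (a joint): travel in m of the hidden spring contact: 0 untouched, 0.008 pushed fully home, where it stops hard. Its spring is weak (under 1 N); a heavy can's friction keeps it pushed in. Sliding the heavy can along takes about 3 N, with bumps to 8 N; a push that rises past 12 N and gains no more way means the stop; 30 N is ramming
- test_button (a joint): travel in m of the green test button: 0 released, 0.006 fully down, which takes 5 N; it springs back
- test_button_top (a point): centre of the top face of the green button (24 mm in diameter, in a black housing) on the hood's roof; it is pressed straight down
- meter: grey handheld meter lying on the bench, 85 x 165 x 34 mm, a bystander; origin under its centre
- driver: screwdriver lying on the bench, a bystander
- spool: white spool standing on the bench, 52 mm in diameter, 38 mm tall, a bystander; origin under its centre
Things that resemble listed ones, but are neither listed nor needed, are in the scene too. Leave any purple or turquoise look-alike of the part that bears can_c_centre alone. Leave any red look-alike of the part that bears can_a_centre alone.

How it is judged (in metres and radians):
On the way, in this order (a step that is already met when the one before it is completed fails the run):
1. a can is down in the tester's channel, before it has reached the contact (((x of can_a_centre in the frame of tester between -0.04 and 0.06 m and y of can_a_centre in the frame of tester between -0.006 and 0.006 m and z of can_a_centre in the frame of tester between 0.028 and 0.038 m) or (x of can_b_centre in the frame of tester between -0.04 and 0.06 m and y of can_b_centre in the frame of tester between -0.006 and 0.006 m and z of can_b_centre in the frame of tester between 0.028 and 0.038 m) or (x of can_c_centre in the frame of tester between -0.04 and 0.06 m and y of can_c_centre in the frame of tester between -0.006 and 0.006 m and z of can_c_centre in the frame of tester between 0.028 and 0.038 m)) and value of joint contact below 0.001 m), for 0.2 s.
2. the heavy can is pushed fully home against the hidden stop (value of joint contact above 0.0055 m and ((x of can_a_centre in the frame of tester between 0.03 and 0.085 m and y of can_a_centre in the frame of tester between -0.006 and 0.006 m and z of can_a_centre in the frame of tester between 0.028 and 0.036 m and angle between can_a_centre's own z axis and vertical below 0.1 rad and contact force between can_a and tester above 2.8 N and linear speed of can_a below 0.02 m/s) or (x of can_b_centre in the frame of tester between 0.03 and 0.085 m and y of can_b_centre in the frame of tester between -0.006 and 0.006 m and z of can_b_centre in the frame of tester between 0.028 and 0.036 m and angle between can_b_centre's own z axis and vertical below 0.1 rad and contact force between can_b and tester above 2.8 N and linear speed of can_b below 0.02 m/s) or (x of can_c_centre in the frame of tester between 0.03 and 0.085 m and y of can_c_centre in the frame of tester between -0.006 and 0.006 m and z of can_c_centre in the frame of tester between 0.028 and 0.036 m and angle between can_c_centre's own z axis and vertical below 0.1 rad and contact force between can_c and tester above 2.8 N and linear speed of can_c below 0.02 m/s))), for 0.2 s.
3. the test button is pressed with the can home (value of joint contact above 0.0055 m and value of joint test_button above 0.004 m), for 0.05 s.
At the end, for the whole second after the job is handed in: Heavy can upright (0.1 rad) in the tester's channel, within 6 mm of its middle line, resting on it with over 2.8 N, contact still pushed in over 5.5 mm; button sprung back (under 2 mm); both light cans upright (0.1 rad) on the bench; all at rest (value of joint contact above 0.0055 m and value of joint test_button below 0.002 m and (((x of can_a_centre in the frame of tester between 0.03 and 0.085 m and y of can_a_centre in the frame of tester between -0.006 and 0.006 m and z of can_a_centre in the frame of tester between 0.028 and 0.036 m and angle between can_a_centre's own z axis and vertical below 0.1 rad and contact force between can_a and tester above 2.8 N and linear speed of can_a below 0.02 m/s) and (height (world z) of can_b_centre between 0.019 and 0.029 m and angle between can_b_centre's own z axis and vertical below 0.1 rad and linear speed of can_b below 0.02 m/s) and (height (world z) of can_c_centre between 0.019 and 0.029 m and angle between can_c_centre's own z axis and vertical below 0.1 rad and linear speed of can_c below 0.02 m/s)) or ((x of can_b_centre in the frame of tester between 0.03 and 0.085 m and y of can_b_centre in the frame of tester between -0.006 and 0.006 m and z of can_b_centre in the frame of tester between 0.028 and 0.036 m and angle between can_b_centre's own z axis and vertical below 0.1 rad and contact force between can_b and tester above 2.8 N and linear speed of can_b below 0.02 m/s) and (height (world z) of can_a_centre between 0.019 and 0.029 m and angle between can_a_centre's own z axis and vertical below 0.1 rad and linear speed of can_a below 0.02 m/s) and (height (world z) of can_c_centre between 0.019 and 0.029 m and angle between can_c_centre's own z axis and vertical below 0.1 rad and linear speed of can_c below 0.02 m/s)) or ((x of can_c_centre in the frame of tester between 0.03 and 0.085 m and y of can_c_centre in the frame of tester between -0.006 and 0.006 m and z of can_c_centre in the frame of tester between 0.028 and 0.036 m and angle between can_c_centre's own z axis and vertical below 0.1 rad and contact force between can_c and tester above 2.8 N and linear speed of can_c below 0.02 m/s) and (height (world z) of can_a_centre between 0.019 and 0.029 m and angle between can_a_centre's own z axis and vertical below 0.1 rad and linear speed of can_a below 0.02 m/s) and (height (world z) of can_b_centre between 0.019 and 0.029 m and angle between can_b_centre's own z axis and vertical below 0.1 rad and linear speed of can_b below 0.02 m/s)))); the robot touches nothing.
It fails at once if a can is rammed against the contact (over 30 N) (contact force between any of can_a, can_b, can_c and contact above 30 N).
It fails at once if a bystander is disturbed (moved over 25 mm) (distance of any of meter, driver, spool from where it was at the start of the episode above 0.025 m).
It also fails if it takes over 72 s, if anything falls off the work surface, if the arm or the gripper's body presses on something with over 40 N, if the wrist force passes 120 N, or if a joint passes its speed limit or range.

## Working session

There is one attempt and no reset: what is moved stays moved. The work goes in short steps, each a Python script; the robot and the scene stay as the last script left them, time stands still between calls to the robot, and variables do not carry over. Pictures are saved under pics/ and viewed, and the job is handed in when it is done.

```bash
ls; mkdir -p pics
python3 - <<'E'
from cell import bot
import cv2
print(bot.observe())
for n in ("scene","top","wrist"):
    i=bot.camera_info(n); im=bot.snapshot(n); print(n,i)
    cv2.imwrite(f"pics/{n}0.png",im[:,:,::-1])
E
```

```text
pics
{'t': 0.0, 'qpos': array([-1.22998880e+00,  3.14207103e-01, -4.80737483e-02,  1.21015898e+00,
        1.75294450e-05,  1.57082066e+00]), 'dq': array([ 0.00056752, -0.0004469 ,  0.00048454, -0.00195441,  0.0030935 ,
       -0.00012609]), 'effort': array([ 7.75153549e-04, -5.39590859e+01,  3.39747441e+01,  1.92714308e-02,
        1.03692171e-04, -9.34960269e-06]), 'ee_pos': array([ 200.38171203, -565.0033807 ,  255.44817871]), 'orientation': array([-3.09449830e+00, -5.32439303e-01,  4.10471739e-04]), 'contact_force': array([ 1.12473223, -1.32421084,  1.11633525]), 'ft_torque': array([-0.02360315,  0.04648623,  0.00827434]), 'opening': 0.9969919894781847}
scene {'fx': 408.58588250531767, 'fy': 408.58588250531767, 'cx': 246.4717977506087, 'cy': 184.99934109236725, 'position': array([1094.21919775, -631.11218956,  864.73919603]), 'rotation': array([0.74652613, 0.28933057, 0.68077241])}
top {'fx': 358.8421526782524, 'fy': 358.8421526782524, 'cx': 248.26114167367044, 'cy': 194.21756417212757, 'position': array([476.1597774 , -77.99219283, 866.65121713]), 'rotation': array([ 0.12526204, -0.09741239, -1.58896402])}
wrist {'fx': 264.80620115378844, 'fy': 264.80620115378844, 'cx': 256.7423602910137, 'cy': 189.80312995398452, 'position': array([ 271.74612867, -540.41187243,  373.64016334]), 'rotation': array([-0.26109313,  0.18511694, -1.22061657])}
```

View pics/top0.png

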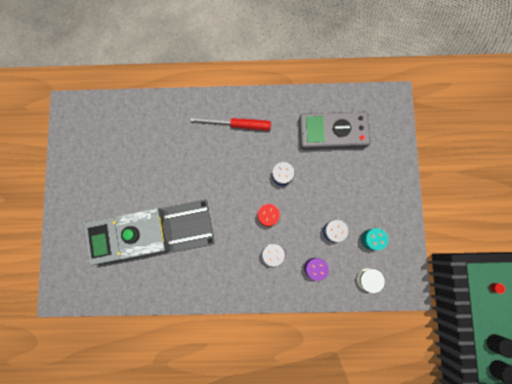

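View pics/scene0.png

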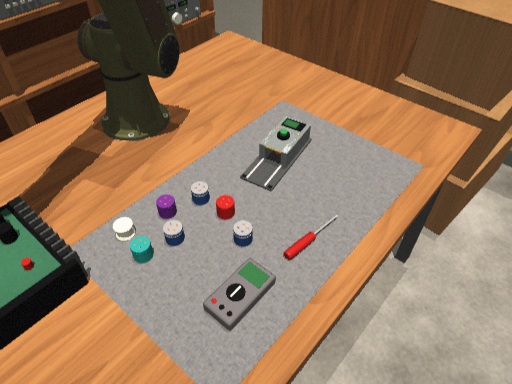

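The top view shows three steel-lidded candidates at (283,173), (336,231) and (273,255), and the scene view shows blue sides on all three. The lookalikes to avoid are red (268,215), turquoise (376,240), purple (317,269) and the white spool (371,281). The tester is at left with its button near (130,235), and its open end points right. I'll measure these and check a close crop.

```bash
cat > h.py <<'E'
import numpy as np, cv2
from scipy.spatial.transform import Rotation as R
def ray(info,px):
    u,v=px
    d=np.array([(u-info['cx'])/info['fx'],-(v-info['cy'])/info['fy'],-1.])
    return info['position'],R.from_rotvec(info['rotation']).apply(d)
def atz(info,px,z):
    p,d=ray(info,px); return p+d*(z-p[2])/d[2]
def proj(info,P):
    c=R.from_rotvec(info['rotation']).inv().apply(np.atleast_2d(P)-info['position'])
    return np.c_[info['cx']+info['fx']*c[:,0]/-c[:,2], info['cy']-info['fy']*c[:,1]/-c[:,2]]
E
python3 - <<'E'
from cell import bot
from h import *
im=cv2.imread('pics/top0.png'); i=bot.camera_info('top')
for n,p,z in [('1',(283,173),48),('2',(336,231),48),('3',(273,255),48),('spool',(371,281),38),('btn',(128,235),75),('red',(268,215),48),('tq',(376,240),48),('purp',(317,269),48),('meter',(335,130),34),('dr',(250,125),10),('drtip',(193,120),5)]:
    print(n,atz(i,p,z).round())
for n,p in [('rail1a',(165,215)),('rail1b',(208,207)),('rail2a',(168,246)),('rail2b',(211,237))]: print(n,atz(i,p,14).round())
cv2.imwrite('pics/c1.png',cv2.resize(im[150:300,255:405],None,fx=4,fy=4,interpolation=cv2.INTER_CUBIC))
cv2.imwrite('pics/c2.png',cv2.resize(im[190:275,80:225],None,fx=5,fy=5,interpolation=cv2.INTER_CUBIC))
s=cv2.imread('pics/scene0.png')
cv2.imwrite('pics/c3.png',cv2.resize(s[170:270,100:270],None,fx=4,fy=4,interpolation=cv2.INTER_CUBIC))
E
```

```text
1 [ 641. -146.   48.]
2 [ 504. -261.   48.]
3 [ 454. -118.   48.]
spool [ 392. -336.   38.]
btn [504. 202.  75.]
red [ 544. -109.   48.]
tq [ 482. -350.   48.]
purp [ 421. -215.   48.]
meter [ 745. -275.   34.]
dr [771. -72.  10.]
drtip [790.  71.   5.]
rail1a [552. 136.  14.]
rail1b [569.  33.  14.]
rail2a [478. 128.  14.]
rail2b [497.  26.  14.]
```

View pics/c1.png

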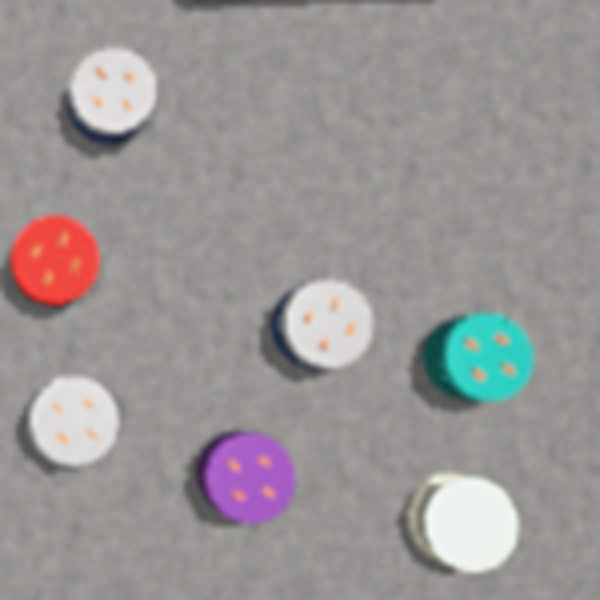

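View pics/c2.png

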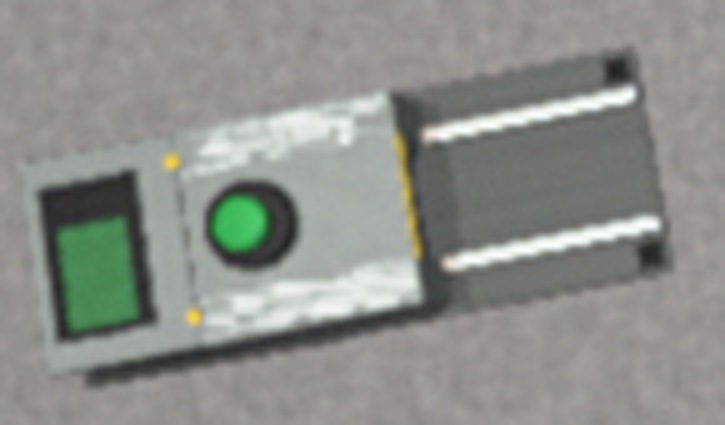

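View pics/c3.png

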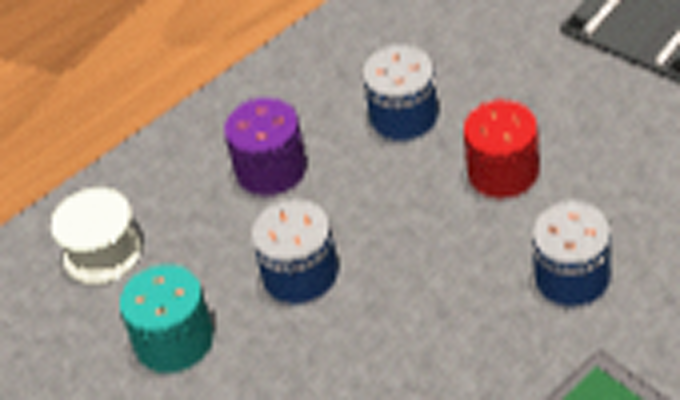

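Run:
```python
from cell import bot
from h import *
from scipy.optimize import least_squares
im=cv2.imread('pics/top0.png').astype(int); it=bot.camera_info('top'); isc=bot.camera_info('scene')
mn=im.min(2); sat=im.max(2)-mn
for c in [(283,173),(336,231),(273,255)]:
    m=np.zeros(mn.shape,bool); x,y=c; w=16
    m[y-w:y+w+1,x-w:x+w+1]=(im[y-w:y+w+1,x-w:x+w+1,1]>155)
    ys,xs=np.nonzero(m); 
    ctr,(w,h),_=cv2.minAreaRect(np.c_[xs,ys].astype(np.float32))
    print(c,len(xs),(xs.mean(),ys.mean()),ctr,w,h,atz(it,ctr,48).round(1), proj(isc,atz(it,ctr,48)).round(1))
k=lambda x,y:((x+.5)/5+79.5,(y+.5)/5+189.5)
M=[((-55,48+7,8),k(632,47)),((-55,-55,8),k(669,268)),((50,48,66),k(388,92)),((50,-48,66),k(423,303)),((220,48,66),k(22,165)),((220,-48,66),k(52,372)),((-52,31,14),k(634,93)),((-52,-31,14),k(658,222))]
L=np.array([m[0] for m in M],float); P=np.array([m[1] for m in M])
L[0,1]=55
def W(q,L):
    c,s=np.cos(q[2]),np.sin(q[2]); return np.c_[q[0]+c*L[:,0]-s*L[:,1],q[1]+s*L[:,0]+c*L[:,1],L[:,2]]
best=None
for flip in (1,-1):
  LL=L*[1,flip,1]
  r=least_squares(lambda q:(proj(it,W(q,LL))-P).ravel(),[525,80,1.7])
  print(flip,r.cost,r.x); 
  if best is None or r.cost<best[0]: best=(r.cost,r.x,LL)
print((proj(it,W(best[1],best[2]))-P).round(1))
s=cv2.imread('pics/scene0.png'); o=cv2.resize(s[100:200,230:330],None,fx=6,fy=6,interpolation=cv2.INTER_CUBIC)
for p in proj(isc,W(best[1],best[2])): cv2.circle(o,(int((p[0]-230+.5)*6),int((p[1]-100+.5)*6)),3,(0,0,255),-1)
b=atz(it,k(239,223),80);print('btn',b)
cv2.imwrite('pics/c4.png',o)
```

```text
(283, 173) 418 (np.float64(283.3205741626794), np.float64(171.95215311004785)) (283.4071044921875, 173.28607177734375) 27.294645309448242 29.717538833618164 [ 640.  -147.1   48. ] [[240.5 226.9]]
(336, 231) 443 (np.float64(337.00677200902936), np.float64(229.99322799097067)) (336.0, 230.5) 31.0 32.0 [ 505.5 -261.4   48. ] [[171.9 226.3]]
(273, 255) 458 (np.float64(273.5938864628821), np.float64(254.3711790393013)) (273.0, 255.0) 32.0 32.0 [ 453.6 -117.5   48. ] [[198.3 186.8]]
1 6363.845129293286 [528.1983573   82.67808646   1.75992005]
-1 2.475270180413781 [526.14026754  82.35021151   1.74669483]
[[ 0.2 -0.3]
 [ 1.1  0.5]
 [ 0.4 -0.5]
 [ 0.2 -0.4]
 [-0.7 -0.3]
 [-1.1  0.9]
 [ 0.1  0.2]
 [-0.1 -0.1]]
btn [505.6377824  201.74915212  80.        ]
```

View pics/c4.png

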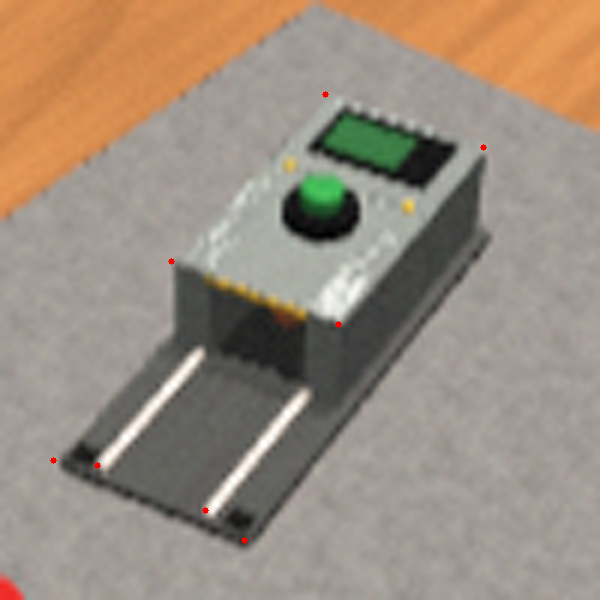

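View pics/wrist0.png

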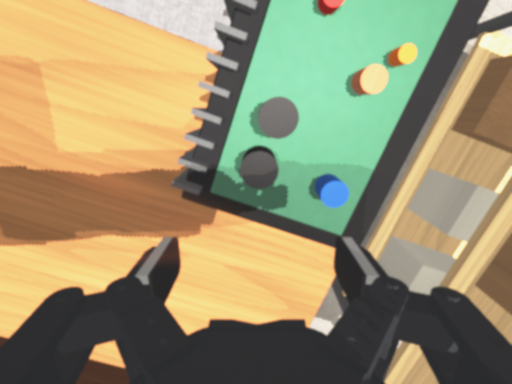

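```bash
cat >> h.py <<'E'
T=np.array([526.1,82.35]); YAW=1.7467
def tw(x,y,z):
    c,s=np.cos(YAW),np.sin(YAW); return np.array([T[0]+c*x-s*y,T[1]+s*x+c*y,z])
def ori(bot,th,pos):
    """tool down, jaw axis at angle th; nearest half turn by last joint"""
    q0=bot.observe()['qpos']; best=None
    for t in (th,th+np.pi):
        y=np.array([np.cos(t),np.sin(t),0]); z=np.array([0,0,-1.]); x=np.cross(y,z)
        rv=R.from_matrix(np.c_[x,y,z]).as_rotvec()
        q=bot.inverse_kinematics(pos,rv)
        if q is None: continue
        c=abs(np.array(q)-q0).max()
        if best is None or c<best[0]: best=(c,rv,q)
    return best[1]
def fz(bot,n=5):
    v=[]
    for _ in range(n): bot.pause(.04); v.append(bot.observe()['contact_force'])
    return np.mean(v,0)
def weigh(bot,xy,th):
    p=np.array([*xy,95.]); rv=ori(bot,th,p)
    bot.move_to(p,rv); bot.grip(.8,30)
    a=fz(bot); print('t',bot.observe()['t'],'pre',a.round(2))
    bot.move_l([*xy,35.],max_speed=120,f_stop=12) and print('STOPPED on way down')
    bot.grip(0,30); o=bot.observe(); print('opening',o['opening'],o['ee_pos'].round(1))
    bot.move_l([*xy,60.],max_speed=80); bot.pause(.3)
    b=fz(bot,8); print('lift',b.round(2),'dW',(b-a)[2],'t',bot.observe()['t'])
E
python3 - <<'E'
from cell import bot
from h import *
weigh(bot,(505.5,-261.4),np.radians(24))
cv2.imwrite('pics/l2.png',bot.snapshot('scene')[:,:,::-1])
E
```

```text
t 2.3583 pre [0.02 0.04 0.27]
opening 0.5837085246781434 [ 506.3 -261.9   36.2]
lift [ 0.05 -0.13 -1.31] dW -1.5736647922038935 t 4.4083
```

View pics/l2.png

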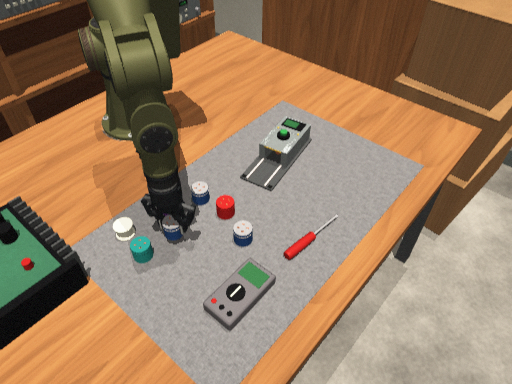

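The first can weighs 1.57 N (about 0.16 kg), so it's light. I'll put it back and weigh the can at (454,-118).

```bash
cat >> h.py <<'E'
def putback(bot,xy):
    bot.move_l([*xy,36.],max_speed=60); bot.pause(.1); bot.grip(.8); bot.move_l([*xy,95.],max_speed=150)
E
python3 - <<'E'
from cell import bot
from h import *
putback(bot,(505.5,-261.4))
weigh(bot,(453.6,-117.5),np.radians(-51))
cv2.imwrite('pics/l3.png',bot.snapshot('scene')[:,:,::-1])
E
```

```text
t 7.7667 pre [-0.44 -0.28 -0.21]
opening 0.582538699589379 [ 454.5 -117.7   36.1]
lift [-0.25  0.16 -1.47] dW -1.2550612442317814 t 9.8167
```

View pics/l3.png

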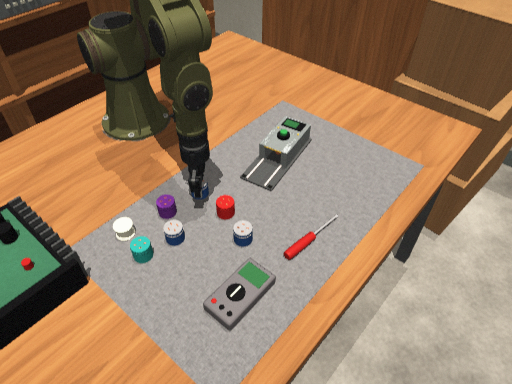

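The second can is light too (1.26 N). The first is back upright at (174,232). The third should be the heavy one, and I'll confirm by weighing it.

Run:
```python
from cell import bot
from h import *
putback(bot,(453.6,-117.5))
weigh(bot,(640.,-147.1),np.radians(80))
cv2.imwrite('pics/l1.png',bot.snapshot('scene')[:,:,::-1])
```

```text
t 12.6583 pre [-0.05  0.19 -0.06]
opening 0.5799265748860359 [ 641.2 -146.9   36.5]
lift [-0.09 -0.2  -4.14] dW -4.077887840682836 t 14.7083
```

View pics/l1.png

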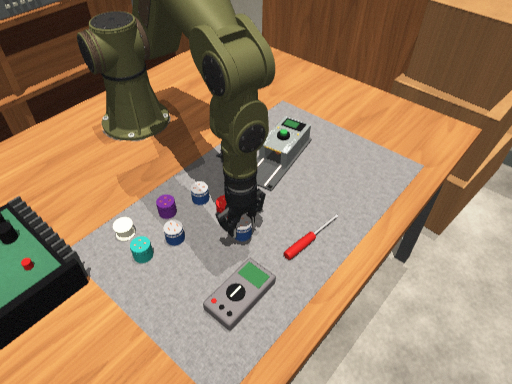

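The third can weighs 4.08 N (about 0.42 kg), so it's the heavy one. I'll carry it over the channel and check alignment with the wrist and top cameras.

Run:
```python
from cell import bot
from h import *
bot.move_l([640,-147.1,115],max_speed=150)
p=tw(-12,0,115); rv=ori(bot,YAW+np.pi/2,p); np.save('rv.npy',rv)
bot.move_to(p,rv); bot.pause(.2)
o=bot.observe(); print(o['t'],o['ee_pos'],p,o['opening'])
i=bot.camera_info('wrist'); w=cv2.cvtColor(bot.snapshot('wrist'),cv2.COLOR_RGB2BGR)
L=[(50,28,14),(50,-28,14),(-52,28,14),(-52,-28,14),(50,48,66),(50,-48,66),(220,48,66),(220,-48,66),(-55,55,8),(-55,-55,8)]
for q in proj(i,[tw(*l) for l in L]):
    print(q.round(1)); cv2.circle(w,tuple(int(v) for v in q.clip(-1e4,1e4)),2,(0,0,255),-1)
cv2.imwrite('pics/w1.png',w)
cv2.imwrite('pics/t1.png',cv2.resize(bot.snapshot('top')[150:290,80:280,::-1],None,fx=4,fy=4,interpolation=cv2.INTER_CUBIC))
```

```text
16.8667 [528.52271531  70.09637425 114.90017536] [528.19997525  70.5351744  115.        ] 0.5807067308598434
[221.5 124. ]
[291.2 123.9]
[226.1 238.2]
[287.  238.1]
[178.4 129.1]
[334.1 128.8]
[ 142.6 -279.6]
[ 368.2 -279.9]
[198.3 238.1]
[314.9 237.9]
```

View pics/w1.png

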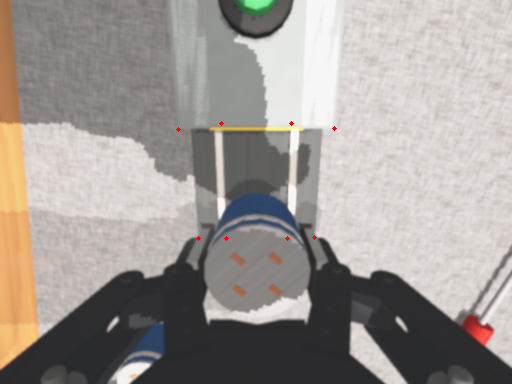

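View pics/t1.png

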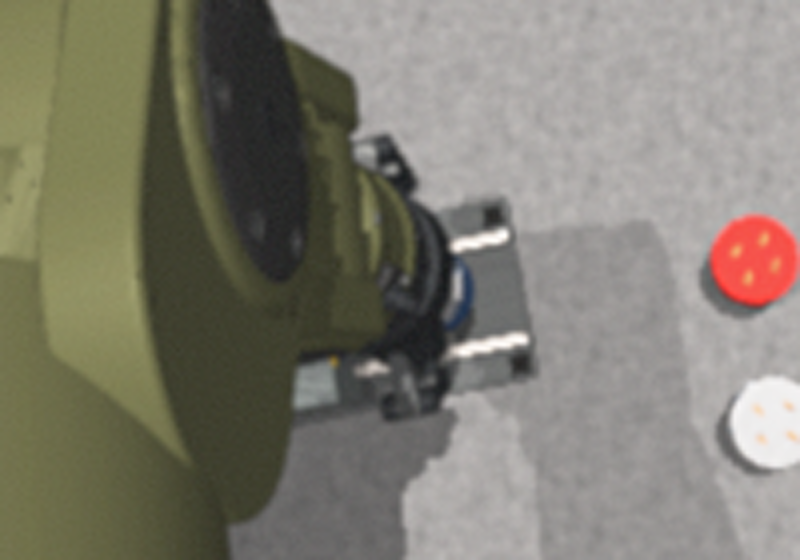

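The wrist view shows the rails at columns ~220 and 293 and the hood front edge at 174–338. Both are symmetric about column 256.4, where the model predicts the middle line, so it's aligned to within about 1 mm. Next I'll lower the can.

Run:
```python
from cell import bot
from h import *
p=tw(-12,0,56); bot.move_l(p,max_speed=120)
r=bot.move_l(tw(-12,0,43),max_speed=25,f_stop=5)
o=bot.observe(); print(r,o['t'],o['ee_pos'],o['contact_force'].round(1))
cv2.imwrite('pics/w2.png',bot.snapshot('wrist')[:,:,::-1])
cv2.imwrite('pics/s2.png',cv2.resize(bot.snapshot('scene')[90:240,190:340,::-1],None,fx=4,fy=4,interpolation=cv2.INTER_CUBIC))
```

```text
True 18.0917 [528.43764145  70.5275675   44.48881402] [-0.  -0.4  6.4]
```

View pics/w2.png

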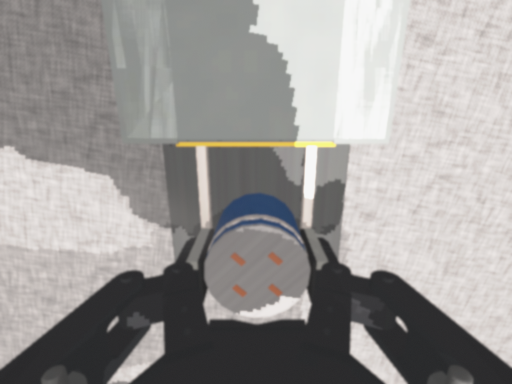

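View pics/s2.png

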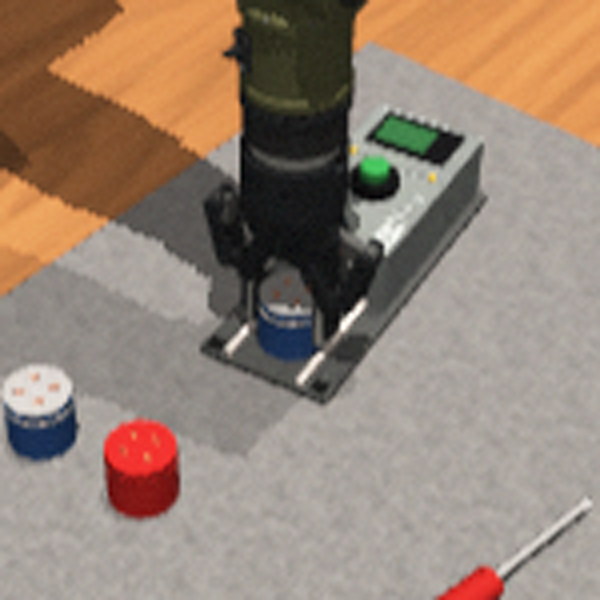

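It touched down at z=44.5, as expected for the channel floor. I'll release, get behind the can and push.

Run:
```python
from cell import bot
from h import *
bot.grip(.8); bot.move_l(tw(-12,0,105),max_speed=150)
bot.move_l(tw(-64,0,105),max_speed=150); bot.grip(0,40)
bot.move_l(tw(-64,0,44),max_speed=120,f_stop=10) and print('hit')
o=bot.observe();print(o['t'],o['ee_pos'],o['opening'])
cv2.imwrite('pics/w3.png',bot.snapshot('wrist')[:,:,::-1])
cv2.imwrite('pics/s3.png',cv2.resize(bot.snapshot('scene')[90:240,190:340,::-1],None,fx=4,fy=4,interpolation=cv2.INTER_CUBIC))
```

```text
20.8833 [537.57265158  19.31176253  44.29504979] 0.0013548056716676464
```

View pics/w3.png

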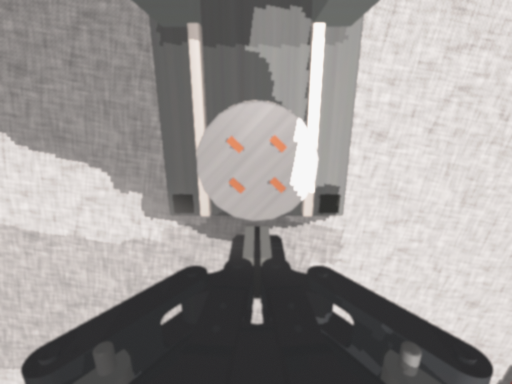

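View pics/s3.png

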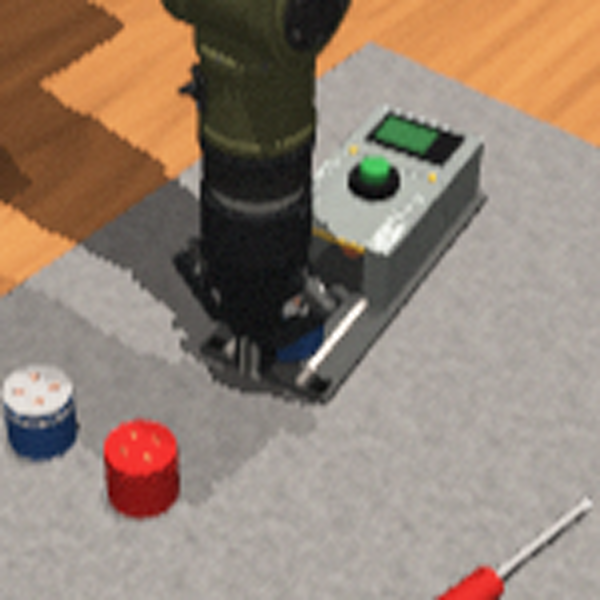

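The can stands between the rails and the closed fingers are centred behind it. Pushing now, fast first and then slowly.

Run:
```python
from cell import bot
from h import *
ax=np.array([np.cos(YAW),np.sin(YAW)])
def tx(o): return float((o['ee_pos'][:2]-T)@ax)
z=44
r=bot.move_l(tw(-8,0,z),max_speed=28,f_stop=10)
o=bot.observe(); print(r,o['t'],'x',tx(o),o['contact_force'].round(1))
r=bot.move_l(tw(45,0,z),max_speed=11,f_stop=13)
for _ in range(3):
    o=bot.observe(); print(r,o['t'],'x',tx(o),'axial',o['contact_force'][:2]@ax,o['contact_force'].round(1)); bot.pause(.1)
cv2.imwrite('pics/w4.png',bot.snapshot('wrist')[:,:,::-1])
cv2.imwrite('pics/s4.png',cv2.resize(bot.snapshot('scene')[90:240,190:340,::-1],None,fx=4,fy=4,interpolation=cv2.INTER_CUBIC))
```

```text
False 23.1333 x -8.062511767816332 [ 0.9 -2.   0.5]
True 26.5167 x 31.605681337853596 axial -4.574928228846632 [ 1.9 -4.3  0.3]
True 26.6167 x 31.510835348744717 axial -2.8764507115540643 [ 1.6 -2.6  0.6]
True 26.7167 x 31.491975030328298 axial -3.4142970910734287 [ 1.5 -3.2  0.6]
```

View pics/w4.png

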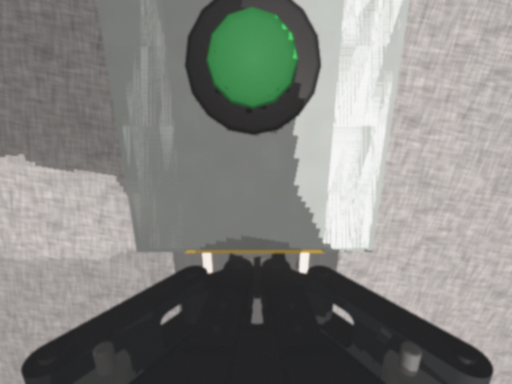

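View pics/s4.png

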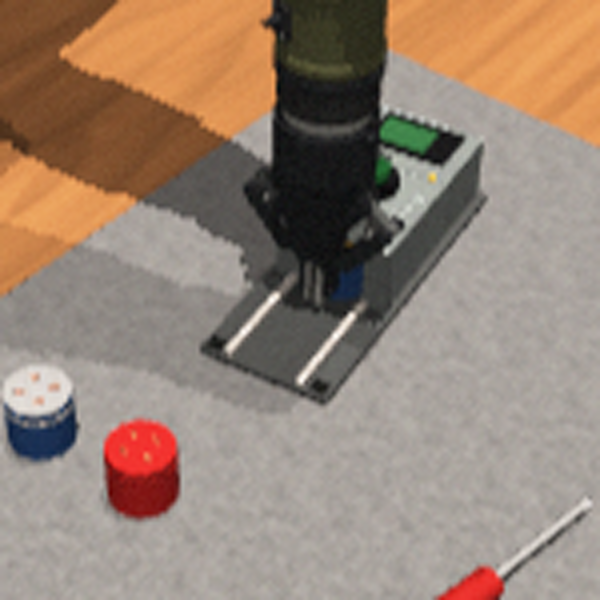

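The push stopped at finger x=31.6 (can centre ≈67). I'll push again to tell the stop from a friction bump.

Run:
```python
from cell import bot
from h import *
ax=np.array([np.cos(YAW),np.sin(YAW)])
def tx(o): return float((o['ee_pos'][:2]-T)@ax)
for k in range(2):
    r=bot.move_l(tw(45,0,44),max_speed=8,f_stop=12)
    o=bot.observe(); print(r,o['t'],'x',tx(o),'axial',o['contact_force'][:2]@ax)
    bot.pause(.15);o=bot.observe(); print(tx(o),'axial',o['contact_force'][:2]@ax)
# controlled stepping
x=tx(o)
for k in range(12):
    x+=.4; bot.move_l(tw(x,0,44),max_speed=8); o=bot.observe(); f=o['contact_force'][:2]@ax
    print('cmd',round(x,2),'x',round(tx(o),2),'f',round(f,1))
    if f<-14: break
bot.pause(.4); o=bot.observe(); print(tx(o),o['contact_force'][:2]@ax,o['t'])
```

```text
True 27.65 x 31.561650460265444 axial -4.176008321842674
31.47764472711925 axial -3.8063199596045645
True 28.5333 x 31.647479392761426 axial -4.313760234325209
31.510444806910964 axial -3.7307525712955245
cmd 31.91 x 31.47 f -6.5
cmd 32.31 x 31.55 f -6.3
cmd 32.71 x 31.68 f -8.5
cmd 33.11 x 31.77 f -8.9
cmd 33.51 x 31.88 f -10.2
cmd 33.91 x 31.97 f -10.6
cmd 34.31 x 32.08 f -11.3
cmd 34.71 x 32.22 f -13.2
cmd 35.11 x 32.33 f -14.7
32.344474100923755 -13.980333326645404 31.4167
```

```bash
python3 - <<'E'
from cell import bot
from h import *
i=bot.camera_info('wrist'); o=bot.observe(); print(o['ee_pos'],o['ft_torque'],o['contact_force'])
c,s=np.cos(YAW),np.sin(YAW)
def loc(P): d=P[:2]-T; return np.array([c*d[0]+s*d[1],-s*d[0]+c*d[1],P[2]]).round(1)
print('cam',loc(i['position']))
for px in [(200,266),(315,266),(235,255),(160,290),(257,250),(190,250),(325,250),(240,228)]:
    print(px,[loc(atz(i,px,z)) for z in (20,40,60,66,75,85,95,105)])
E
python3 -c "
import cv2
a=cv2.imread('pics/w4.png')[200:384,130:390];cv2.imwrite('pics/w4c.png',cv2.resize(a,None,fx=3,fy=3,interpolation=cv2.INTER_CUBIC))"
```

```text
[521.283452   114.34531423  44.70050219] [-2.47162809 -0.66583907  0.02353901] [  3.44629057 -13.58690178   5.39136535]
cam [111.2  -1.  160.4]
(200, 266) [array([12.7, 34.6, 20. ]), array([26.7, 29.5, 40. ]), array([40.8, 24.4, 60. ]), array([45. , 22.9, 66. ]), array([51.3, 20.6, 75. ]), array([58.3, 18.1, 85. ]), array([65.3, 15.6, 95. ]), array([ 72.3,  13. , 105. ])]
(315, 266) [array([ 11.9, -37.1,  20. ]), array([ 26.1, -31.9,  40. ]), array([ 40.2, -26.8,  60. ]), array([ 44.4, -25.3,  66. ]), array([ 50.8, -23. ,  75. ]), array([ 57.9, -20.4,  85. ]), array([ 65. , -17.8,  95. ]), array([ 72. , -15.2, 105. ])]
(235, 255) [array([20.4, 12.5, 20. ]), array([33.3, 10.6, 40. ]), array([46.3,  8.7, 60. ]), array([50.1,  8.1, 66. ]), array([56. ,  7.2, 75. ]), array([62.4,  6.3, 85. ]), array([68.9,  5.3, 95. ]), array([ 75.4,   4.3, 105. ])]
(160, 290) [array([-5.2, 61.8, 20. ]), array([11.4, 52.8, 40. ]), array([28. , 43.9, 60. ]), array([32.9, 41.2, 66. ]), array([40.4, 37.2, 75. ]), array([48.7, 32.7, 85. ]), array([57. , 28.2, 95. ]), array([ 65.3,  23.8, 105. ])]
(257, 250) 
[... 230 characters left out ...]
rray([24.2, 39.8, 20. ]), array([36.6, 34. , 40. ]), array([49. , 28.1, 60. ]), array([52.7, 26.4, 66. ]), array([58.3, 23.8, 75. ]), array([64.5, 20.9, 85. ]), array([70.7, 18. , 95. ]), array([ 76.9,  15.1, 105. ])]
(325, 250) [array([ 23.3, -42.4,  20. ]), array([ 35.8, -36.5,  40. ]), array([ 48.4, -30.6,  60. ]), array([ 52.1, -28.9,  66. ]), array([ 57.8, -26.2,  75. ]), array([ 64. , -23.3,  85. ]), array([ 70.3, -20.3,  95. ]), array([ 76.5, -17.4, 105. ])]
(240, 228) [array([38.8,  8.9, 20. ]), array([49.1,  7.5, 40. ]), array([59.4,  6.1, 60. ]), array([62.5,  5.7, 66. ]), array([67.2,  5. , 75. ]), array([72.3,  4.3, 85. ]), array([77.5,  3.6, 95. ]), array([ 82.6,   2.9, 105. ])]
```

View pics/w4c.png

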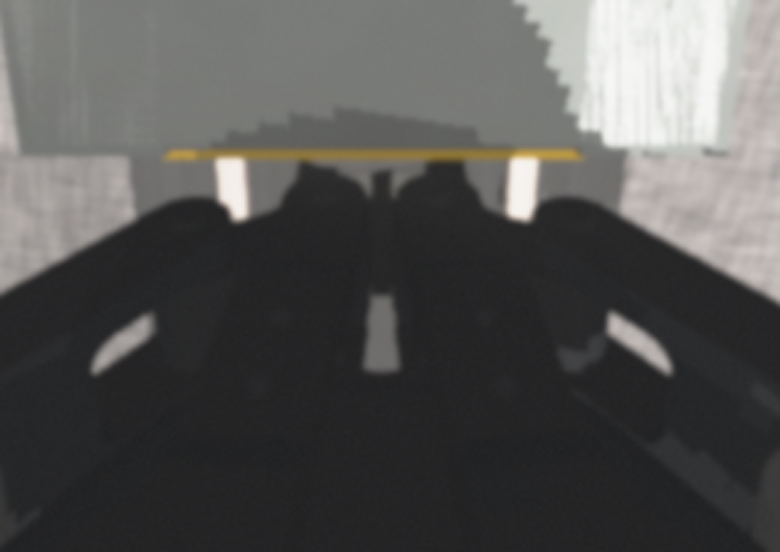

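The wrist view shows the lid's back edge between the hood's edge (row 250) and the fingers (row 253), with the knuckles clear of the hood. Fingers are therefore on the can only. Force rose to 14 N with no more way, so the can is home. I'll retract and locate the button.

Run:
```python
from cell import bot
from h import *
bot.pause(.1)
rv=np.load('rv.npy')
bot.move_l(tw(28,0,44),max_speed=20); bot.move_l(tw(-15,0,46),max_speed=80); bot.pause(.05)
cv2.imwrite('pics/w5.png',bot.snapshot('wrist')[:,:,::-1])
bot.move_l(tw(-15,0,130),max_speed=180)
bot.move_l(tw(45,0,130),max_speed=150); bot.pause(.1)
i=bot.camera_info('wrist'); w=bot.snapshot('wrist')[:,:,::-1].copy()
cv2.imwrite('pics/w6.png',w); 
hsv=cv2.cvtColor(w,cv2.COLOR_BGR2HSV); m=cv2.inRange(hsv,(45,100,60),(80,255,255))
n,lab,st,ce=cv2.connectedComponentsWithStats(m)
c,s=np.cos(YAW),np.sin(YAW)
def loc(P): d=P[:2]-T; return np.array([c*d[0]+s*d[1],-s*d[0]+c*d[1],P[2]]).round(1)
it=bot.camera_info('top')
for j in range(1,n):
    if st[j,4]>150: print(st[j],ce[j],[loc(atz(i,ce[j],z)) for z in (66,76,86)])
k=((239+.5)/5+79.5,(223+.5)/5+189.5); print('top',[loc(atz(it,k,z)) for z in (66,76,86)],bot.observe()['t'])
```

```text
[ 236   85   41   44 1362] [255.77679883 106.2753304 ] [array([118.5,   0.4,  66. ]), array([118.7,   0.4,  76. ]), array([119. ,   0.3,  86. ])]
top [array([125.9,  -2.1,  66. ]), array([122.5,  -1.1,  76. ]), array([119.1,  -0.2,  86. ])] 34.1333
```

View pics/w5.png

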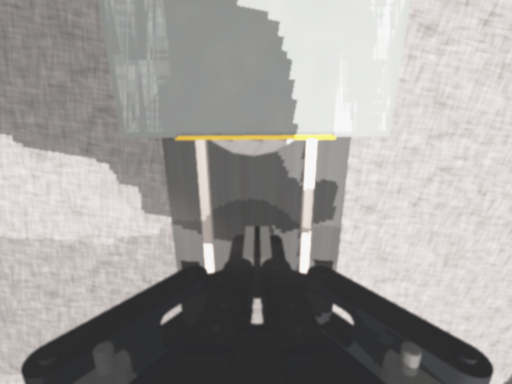

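View pics/w6.png

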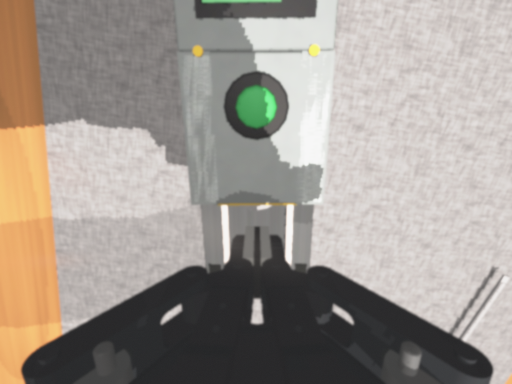

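w5 shows the can's lid sticking a few mm out of the mouth and centred. It stayed in place after the retreat. The button is at tester x≈118.8, y≈0.2, z≈82–86. Pressing it now.

Run:
```python
from cell import bot
from h import *
b=(118.8,0.2)
bot.move_l(tw(*b,130),max_speed=120); bot.pause(.1)
r=bot.move_l(tw(*b,88),max_speed=20,f_stop=2.5); o=bot.observe(); z0=o['ee_pos'][2]; print(r,z0,o['contact_force'].round(1),o['t'])
for d in range(1,13):
    bot.move_l(tw(*b,z0-d),max_speed=15); o=bot.observe(); print(d,round(o['ee_pos'][2]-z0,2),o['contact_force'].round(1))
    if o['contact_force'][2]>16: break
bot.pause(.2); o=bot.observe(); print(o['ee_pos'][2]-z0,o['contact_force'].round(1),o['t'])
```

```text
True 109.97097607818921 [0.7 0.8 1.8] 36.1083
1 -0.89 [-0.1 -0.4  3.6]
2 -1.93 [-1.4 -0.6  4.8]
3 -2.85 [-1.2 -0.1  6.3]
4 -2.99 [-4.8 -0.5 13.4]
5 -3.14 [-5.7 -1.6 20.1]
-3.183068283728815 [-5.9 -2.6 20.9] 37.5583
```

Run:
```python
from cell import bot
from h import *
s=bot.snapshot('scene')[:,:,::-1]
s0=cv2.imread('pics/scene0.png')
f=lambda a:cv2.resize(a[100:190,230:320],None,fx=4.4,fy=4.4,interpolation=cv2.INTER_CUBIC)
cv2.imwrite('pics/s5.png',np.hstack([f(s),f(s0)]))
```

View pics/s5.png

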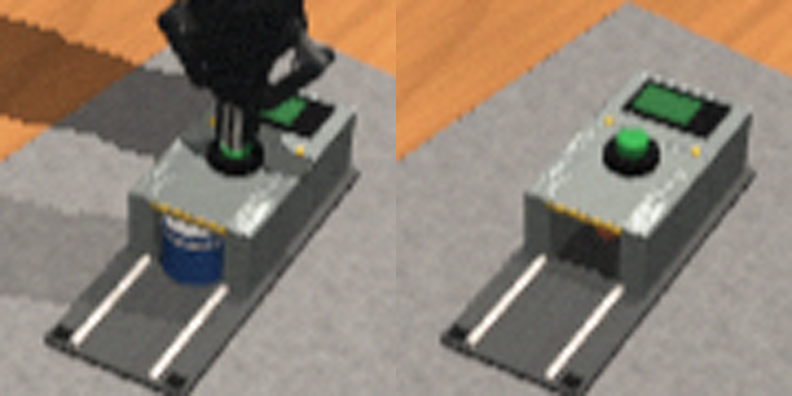

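The fingers are on the green button. It still shows above the housing, so the hard stop at 20 N was the button's own end of travel. I'll lift off and do the final checks.

Run:
```python
from cell import bot
from h import *
bot.move_l(tw(118.8,.2,150),max_speed=120)
p=np.array([400,300,300.]); 
try: bot.move_l(tw(118.8,.2,300),max_speed=200)
except Exception as e: print(e)
q=bot.observe()['qpos'].copy(); q[0]+=.9; bot.set_joints(q); bot.pause(.3)
print(bot.observe()['t'],bot.observe()['contact_force'].round(1))
cv2.imwrite('pics/t9.png',bot.snapshot('top')[:,:,::-1]); 
s=bot.snapshot('scene')[:,:,::-1]; cv2.imwrite('pics/s9.png',cv2.resize(s[90:290,90:340],None,fx=3,fy=3,interpolation=cv2.INTER_CUBIC))
```

```text
41.0583 [-1.   0.6 -0. ]
```

View pics/t9.png

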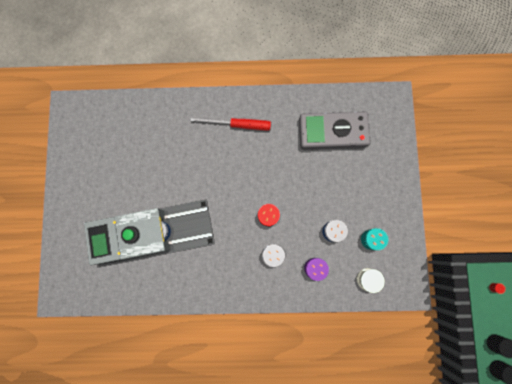

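View pics/s9.png

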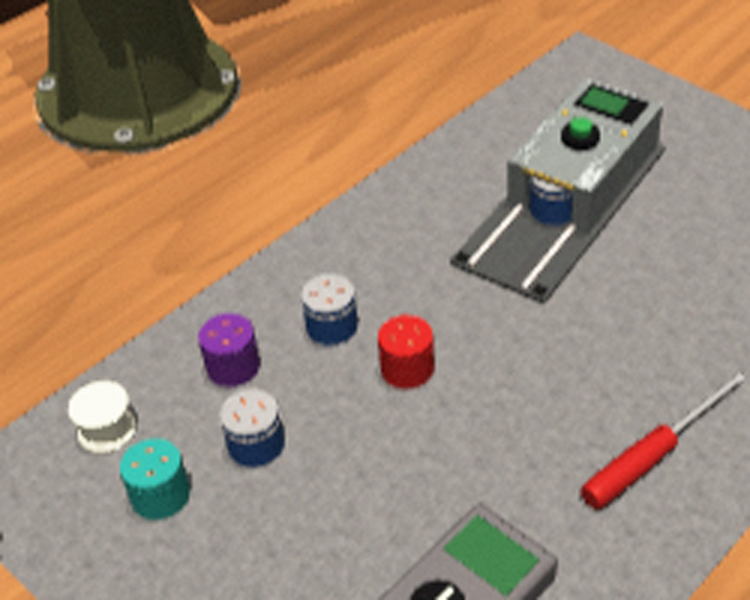

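The final views show:
- The two light cans are upright at their original spots, (336,231) and (273,255).
- The bystanders haven't moved.
- The heavy can is in the mouth.
- The button is back up.
- The arm is clear.

```bash
python3 -c "
from cell import bot
print(bot.hand_in(), bot.observe()['t'])"
```

```text
the job is handed in; nothing more can be done
the job is handed in; nothing more can be done
```

I found the heavy can, pushed it home in the tester, pressed the green button and handed the job in at about 41 s. No verdict is reported.

- **Weighing:** lifting the three cans gave 1.57, 1.26 and 4.08 N. The can at about (640, -147) mm was the heavy one, and I put both light cans back where they stood.
- **Pushing home:** I set the heavy can down in the channel and pushed it from behind with shut fingers. The push stopped with the fingers at tester x ≈ 32 mm (can centre about 68 mm). Repeat pushes rose to 14–15 N and gained under 1 mm, which I took for arm and contact give at the stop. I could not read the contact's travel directly.
- **Button:** after first touch it moved about 3 mm more, until it stopped hard at about 20 N. The fingers had probably already pushed it part of the way when touch registered. The picture showed the button still above its housing, so I took that as its own end of travel.
- **Last pictures:** the heavy can is in the mouth and the button is back up. Both light cans are upright in their places, and the meter, screwdriver and spool are unmoved. The arm is clear, with tool force about 1 N, which is noise. None of these last checks failed or disagreed.

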